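Move the snap-fit cover from the empty bolt bin to the full one

TASK

Pinch the two orange side tabs of the green cover together to free it from the blue bin, lift it off, and fit it onto the yellow bin of bolts instead: with the tabs still pinched, press it down evenly until the catches can spring out under the collar, then let go, so that it stays held down on its rubber seal. Squeeze the tabs gently, feel for the yellow bin's seal rather than trusting its height, press only as hard as needed so as not to crush it, and leave the other goods where they are.

Things in the scene. Friction and masses are not known exactly. Their poses are not given: they have to be found in the camera images.
- cover: green clear acrylic snap-fit cover, plate 116 (x) by 88 (y) by 4 mm, about 0.15 kg, fits either way round. Origin at the centre of the plate's underside, z up. Below it four round-ended pins (10 mm thick, 20 mm long, at x +-43.5, y +-24 mm) enter the bin's collar with 1.5 to 2 mm play each way.
- tabs_mid (a point): point midway between the cover's two orange tabs, 20 mm above the plate's underside, cover axes. The tabs stand up from the plate to 34 mm above its underside, each 30 mm along x and 5 mm thick; outer faces at y = +-26.5 mm (53 mm across when free, 37 mm fully pinched).
- tab_l (a joint): inward travel of the tab on the cover's +y side: 0 sprung out, 0.008 m fully pinched; spring 5 N rising to 13 N. Below the plate it carries a square hook (24 mm along x, 13 to 18 mm below the underside, out to y = 35 mm) that catches 4.5 mm under the collar's lip; it clears the lip beyond about 0.005 m. It cannot ride over the lip by itself.
- tab_r (a joint): the same for the tab on the cover's -y side. Squeezed with more than about 60 N a side the tabs may crack; 20 N is plenty
- bin_a: blue empty bin that wears the cover at the start: fixed, 120 (x) by 91 (y) by 50 mm high, origin at the centre of its underside, z up; the cover's axes lie along its axes. A steel collar (109 by 82 mm) stands in its mouth, top 47 to 61 mm above the table: this differs from bin to bin and is not measured. Lips on its long sides reach in to y = +-30.5 mm, underside 5 mm below the top.
- bin_b: yellow open bin full of bolts, fixed, same build and frame as the blue one, its collar at its own unmeasured height (47 to 61 mm). The black seal ring on the collar stands 12 mm above the collar's top when free, so a lowered cover's underside meets it 59 to 73 mm above the table.
- gasket_a (a joint): how far the blue bin's black rubber seal ring is pressed down, m. 0 free, about 0.004 with a cover latched. Behaves as a spring of 1500 N/m (some damping) and pushes the cover up.
- gasket_b (a joint): the same for the yellow bin. A cover must be pressed to at least about 0.005 m (about 7.5 N) for the hooks to pass under the lips; released, it then rests at about 0.004 m. Beyond 0.0085 m (about 13 N) the seal is crushed.
- screw_eye: bystander: galvanized screw eye lying flat, 72 mm long, origin under its shank
- turnbuckle: bystander: steel turnbuckle hook lying flat, 115 mm long, origin under its middle
- pull: bystander: pewter bow cabinet pull between the bins, 90 mm long, 29 mm high, origin under its middle
- scoop: bystander: red plastic funnel scoop, 76 mm wide, 65 mm high, origin under its middle
- oil_can: bystander: can, 56 mm wide, 120 mm high, origin under its middle
There are look-alikes about, which are no part of the job. What is shaped like the cover but pink or purple is not meant.

How it is judged:
By the outcome, as a careful person would: the job done as asked, in the order asked, and still so for the second after the job is handed in, with the robot touching nothing.
It also fails if it takes over 48 s, if anything falls off the work surface, if the arm or the gripper's body presses on something with over 40 N, if the wrist force passes 120 N, or if a joint passes its speed limit or range.

ROBOT

A 6-joint arm with a two-finger parallel gripper is mounted at the origin on the work surface. World frame = base frame: x ahead of the robot, y to its left, z up, the work surface at z = 0. Lengths are in mm, angles in rad, forces in N, time in s.
With the tool pointing down it reaches from about 275 to 825 mm from the base axis. Payload 4.9 kg.
Tool frame: the origin (TCP) lies at the very end of the fingers, on their centre line; the grasp point (between the pads) lies 19 mm behind it; z points along the fingers, y is the line along which they close (so a half turn about z gives the same grasp; the last joint's range is limited). The gripper opens to 85 mm and grips with 20 to 120 N. Pads are 22 mm wide; open, the fingers measure 114 mm over their backs; the gripper's body (76 mm by 85 mm) begins 54 mm behind the grasp point. The pads swing forward as they close: fully open they stand 13 mm farther back than shut.
Start: joints at [1.19, 0.326, -0.193, 1.052, 0, 1.437], TCP at [134.359, 533.354, 194.981] pointing down, gripper open.
Joint ranges: [-2.65, 2.65], [-0.97, 1.79], [-1.3, 1.35], [-1.93, 2.1], [-1.47, 1.37], [-3.14, 3.14]. Speed limits (rad/s): [2.57, 2.57, 3.14, 3.14, 3.14, 3.14].

INTERFACE

Orientations are given as [roll, pitch, yaw] about the fixed x, y, z axes, in that order (R = Rz(yaw) Ry(pitch) Rx(roll)).
In Python, from bench import bot, solve_ik, imaging gives the robot as it stands. Calls block until the motion is done:
- bot.move_ptp(position, orientation): joint-space move of the TCP to a pose.
- bot.movel(position, rot=None, max_speed=150, threshold=None): straight line of the TCP; rot=None keeps the orientation; max_speed is the mean speed in mm/s. With threshold (N) it stops when the force on the tool has changed by that much, and returns True; else False.
- bot.move_j(angles): joint-space move.
- bot.grip(opening, effort=None): opening from 0.0 (shut) to 1.0 (fully open); effort is the grip in N (None keeps the last); returns when the fingers have stopped.
- bot.dwell(seconds).
- solve_ik(position, orientation): joint angles nearest the present ones, or None.
- bot.get_state(): the state.
- imaging.capture(name): name is "side" or "top" or "wrist"; returns the picture (384x512x3 uint8, blue, green, red); there is no depth.
- imaging.camera_model(name): a dict with "K" (3x3 intrinsics, pixels), "position" and "rotation" of the camera in the world. Camera axes: x right, y up, looking along -z (the intrinsics and any distortion apply to the point x, -y, -z); pixel columns grow to the right and rows downward; lengths in mm; the calibration is good to about 2 mm. The wrist camera is an equidistant fisheye: a pixel r from the principal point sees the ray r / f radians off the axis. A picture is of the moment at which its call begins: read the wrist's pose just before it. camera_model takes no time and is no camera call; for the wrist camera it gives the pose at the moment of the call.
A pose or a line that the arm cannot do raises bot.IKError and nothing moves.
- bot.sign_off(): hands the job in; it is judged then, once.
The state is a dict: "t": time; "qpos": joint angles; "joint_velocities": joint speeds; "effort": joint torques, N m; "tcp_pos": TCP position; "orientation": TCP orientation; "contact_force": force on the tool from outside, world axes, zero at the start; "wrist_torque": the same for the moment, N m; "opening": opening from 0.0 (shut) to 1.0 (fully open); "gripper_force": force on a finger pad.
Only numpy, scipy, OpenCV 4.12 (cv2) and the standard library are available. Lean on these libraries where they do the work, as an engineer would, in place of code of your own. Each camera call takes 0.05 s, during which the arm holds its last target. There are 200 camera calls.

## Working session

There is one attempt and no reset: what is moved stays moved. The work goes in short steps, each a Python script; the robot and the scene stay as the last script left them, time stands still between calls to the robot, and variables do not carry over. Pictures are saved under pics/ and viewed, at most 10 in all, crops included, and the job is handed in when it is done.

```bash
mkdir -p pics; ls
python3 - <<'E'
from bench import bot, imaging
import cv2,numpy as np
a=imaging.capture("top");b=imaging.capture("side")
for n,i in(("top",a),("side",b)):
    cv2.imwrite(f"pics/{n}0.png",cv2.resize(i,(800,600),interpolation=cv2.INTER_CUBIC)); cv2.imwrite(f"pics/{n}_raw.png",i)
    print(n,imaging.camera_model(n))
print(bot.get_state())
E
```

```text
pics
top {'K': array([[416.90113703,   0.        , 259.06376537],
       [  0.        , 416.90113703, 192.08059073],
       [  0.        ,   0.        ,   1.        ]]), 'position': array([ 497.75056815,  114.96203472, 1043.28860317]), 'rotation': array([ 0.06504325,  0.02460039, -1.59384536])}
side {'K': array([[357.07654337,   0.        , 268.36018001],
       [  0.        , 357.07654337, 190.34356674],
       [  0.        ,   0.        ,   1.        ]]), 'position': array([ 174.87421371, -506.57745727,  734.82487666]), 'rotation': array([ 0.81596811, -0.02025996, -0.52644604])}
{'t': 0.1, 'qpos': array([ 1.18979930e+00,  3.26891323e-01, -1.93475117e-01,  1.05197785e+00,
        1.02692338e-05,  1.43662280e+00]), 'joint_velocities': array([-0.00065687, -0.00202973,  0.00184379,  0.00105212, -0.00067583,
        0.00055349]), 'effort': array([ 1.41262910e-03, -4.44238794e+01,  2.63038588e+01,  7.89459853e-03,
       -5.56974260e-05, -4.82512760e-06]), 'tcp_pos': array([134.13866269, 532.81076468, 194.27175386]), 'orientation': array([-3.14005998e+00, -2.17249329e-04,  2.89476897e+00]), 'contact_force': array([ 0.3297549 , -0.1041314 ,  0.27020447]), 'wrist_torque': array([-0.00483261,  0.0095431 , -0.02404873]), 'gripper_force': 0.0, 'opening': 0.9972318041027259}
```

View pics/top0.png

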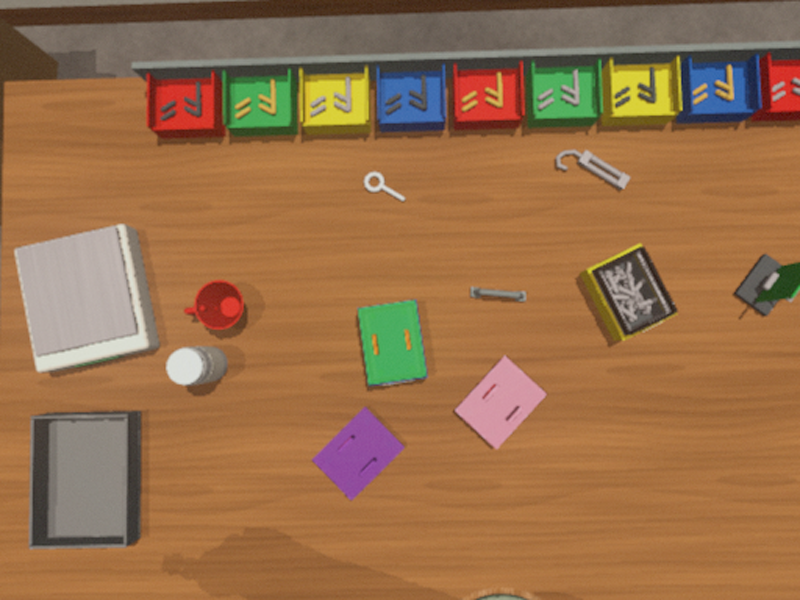

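View pics/side0.png

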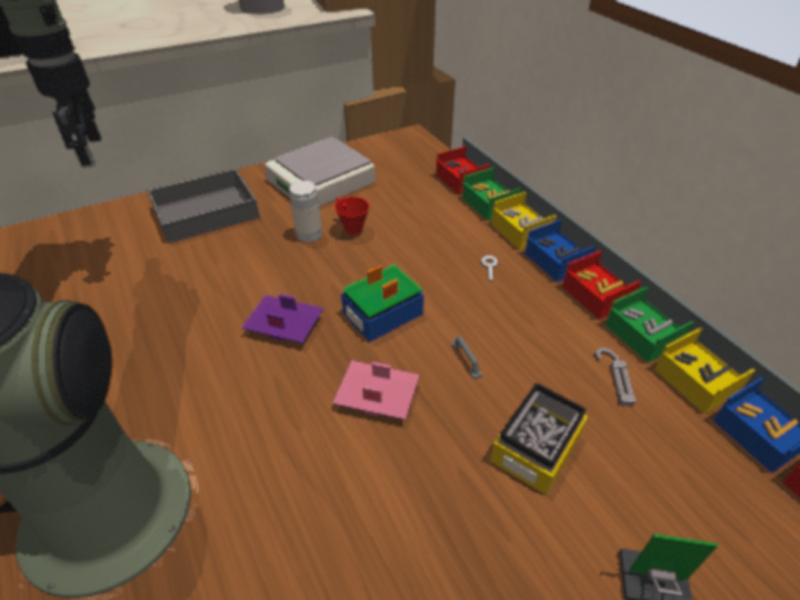

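The top view shows these candidates: 
- A green cover with orange tabs on the blue bin, at (392,343). 
- A purple cover at (358,453) and a pink one at (500,402), both lying on the table.
- A green board at (780,285). 

Only the first is a green cover with orange tabs on a blue bin. The yellow bin of bolts is at (630,292). I'll confirm both in an enlarged crop.

Run:
```python
import cv2,numpy as np
t=cv2.imread("pics/top_raw.png")
# raw crops 66x75 -> x6
a=t[185:255,220:284]; b=t[150:220,370:434+4]
z=lambda i:cv2.resize(i,None,fx=6,fy=6,interpolation=cv2.INTER_CUBIC)
cv2.imwrite("pics/crop.png",np.hstack([z(a),z(b[:, :68])])); print(z(a).shape)
```

```text
(420, 384, 3)
```

View pics/crop.png

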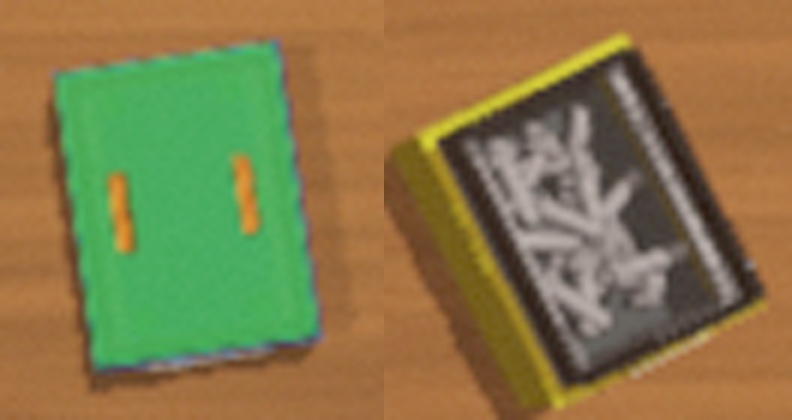

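The left crop confirms the green cover with orange tabs on the blue bin, with corners at crop (55,75), (277,42), (320,340) and (95,370). The right crop is the yellow bin, with black seal ring corners at about (435,140), (632,48), (765,300) and (565,385).

```bash
cat > h.py <<'E'
import numpy as np, cv2
from bench import bot, solve_ik, imaging
from scipy.spatial.transform import Rotation as R
from scipy.optimize import least_squares
def rays(px,m,fish=False):
    K=m["K"]; px=np.atleast_2d(px).astype(float)
    x=(px[:,0]-K[0,2])/K[0,0]; y=(px[:,1]-K[1,2])/K[1,1]
    if fish:
        r=np.hypot(x,y)+1e-12; d=np.c_[x/r*np.sin(r),-y/r*np.sin(r),-np.cos(r)]
    else: d=np.c_[x,-y,-np.ones_like(x)]
    rot=m["rotation"]; Rm=R.from_euler("xyz",rot).as_matrix() if np.size(rot)==3 else np.array(rot)
    return d@Rm.T
def onplane(px,m,z,fish=False):
    d=rays(px,m,fish); c=np.array(m["position"]); return c+d*((z-c[2])/d[:,2])[:,None]
def S():
    s=bot.get_state(); print("t %.2f tcp %s rpy %s F %s T %s g %.1f op %.3f"%(s["t"],s["tcp_pos"].round(1),s["orientation"].round(3),s["contact_force"].round(1),s["wrist_torque"].round(2),s["gripper_force"],s["opening"])); return s
E
python3 - <<'E'
from h import *
m=imaging.camera_model("top")
def go(n,c,ox,oy,z):
    c=np.array(c,float); px=(c+.5)/6-.5+[ox,oy]; p=onplane(px,m,z)
    print(n,z,p[:,:2].mean(0).round(1),"sides",[round(float(np.linalg.norm(p[i]-p[(i+1)%4])),1) for i in range(4)],
     "dir", [round(float(np.arctan2(*(p[a]-p[b])[[1,0]])),3) for a,b in((0,3),(1,2),(0,1),(3,2))])
for z in (59,66,73):
    go("cover",[(55,75),(277,42),(320,340),(95,370)],220,185,z)
    go("ring",[(51,140),(248,48),(381,300),(181,385)],370,150,z)
p=onplane((np.array([(120,172),(128,250),(240,155),(250,232)])+.5)/6-.5+[220,185],m,100); print("tabs",p.round(1).tolist(),p.mean(0))
E
```

```text
cover 59 [499.5 158.9] sides [88.6, 118.0, 88.9, 116.9] dir [0.116, 0.119, 1.694, 1.681]
ring 59 [ 568.5 -206.4] sides [85.6, 110.7, 84.8, 107.7] dir [0.445, 0.437, 1.984, 1.948]
cover 66 [499.4 158.6] sides [88.0, 117.2, 88.3, 116.0] dir [0.116, 0.119, 1.694, 1.681]
ring 66 [ 568.  -204.1] sides [85.0, 109.9, 84.2, 107.0] dir [0.445, 0.437, 1.984, 1.948]
cover 73 [499.4 158.3] sides [87.3, 116.3, 87.6, 115.2] dir [0.116, 0.119, 1.694, 1.681]
ring 73 [ 567.5 -201.8] sides [84.4, 109.1, 83.6, 106.2] dir [0.445, 0.437, 1.984, 1.948]
tabs [[512.8, 181.9, 100.0], [483.4, 179.5, 100.0], [518.2, 136.5, 100.0], [489.1, 133.4, 100.0]] [500.88267311 157.85821906 100.        ]
```

Sizes and yaws agree: cover at about (499.5,158.5), yaw 0.117, and yellow bin at about (568,-204), yaw about 0.42. I'll take a closer wrist look over the yellow bin, then over the cover.

Run:
```python
from h import *
import pickle
for y in (0.117,0.117-np.pi,0.42,0.42-np.pi):
    for xy in ((500,158.5),(568,-204)):
        q=solve_ik([*xy,230],[np.pi,0,y]); print(y,xy,None if q is None else np.round(q,2))
out={}
def look(n,p,yaw):
    bot.move_ptp(p,[np.pi,0,yaw]); bot.dwell(.3); m=imaging.camera_model("wrist"); i=imaging.capture("wrist"); out[n]=m
    cv2.imwrite(f"pics/{n}.png",i); print(n,m["position"].round(1),m["rotation"].round(3)); return i
yb,ya=0.42-np.pi,0.117-np.pi
if solve_ik([568,-204,240],[np.pi,0,yb]) is None: yb+=np.pi
if solve_ik([500,158.5,240],[np.pi,0,ya]) is None: ya+=np.pi
b=look("w_yel",[568,-204,240],yb); S()
a=look("w_cov",[499.5,158.5,240],ya); S()
print(imaging.camera_model("wrist")["K"])
pickle.dump(out,open("w.pkl","wb"))
cv2.imwrite("pics/w2.png",cv2.resize(np.hstack([b,a]),(800,300)))
```

```text
0.117 (500, 158.5) [ 0.17  0.26 -0.2   1.12  0.   -3.09]
0.117 (568, -204) [-0.47  0.41  0.02  1.18  0.    2.56]
-3.024592653589793 (500, 158.5) [ 0.17  0.26 -0.2   1.12  0.    0.05]
-3.024592653589793 (568, -204) [-0.47  0.41  0.02  1.18  0.   -0.58]
0.42 (500, 158.5) [ 0.17  0.26 -0.2   1.12  0.    2.89]
0.42 (568, -204) [-0.47  0.41  0.02  1.18  0.    2.25]
-2.721592653589793 (500, 158.5) [ 0.17  0.26 -0.2   1.12  0.   -0.25]
-2.721592653589793 (568, -204) [-0.47  0.41  0.02  1.18  0.   -0.89]
w_yel [ 502.  -232.9  418.7] [-0.292  0.     1.992]
t 3.46 tcp [ 568.1 -203.8  240. ] rpy [ 3.142  0.    -2.721] F [-0.7  0.2  0.8] T [ 0.01 -0.03 -0.02] g 0.0 op 0.998
w_cov [427.8 150.1 418.6] [-0.292  0.     1.687]
t 5.19 tcp [499.8 158.  239.9] rpy [ 3.142 -0.    -3.026] F [-0.  -0.7  0.5] T [-0.01 -0.04 -0.03] g 0.0 op 0.997
[[297.31863964   0.         253.31703342]
 [  0.         297.31863964 188.57380303]
 [  0.           0.           1.        ]]
```

View pics/w2.png

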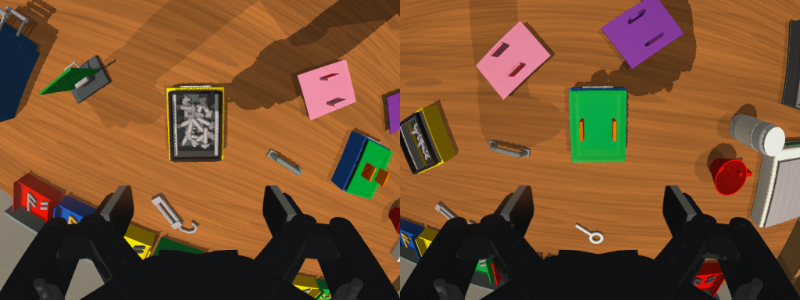

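The wrist view shows the yellow bin at about (196,125) in the left half and the cover at (598,125) in the right half. I'll enlarge both for corner readings.

Run:
```python
import cv2,numpy as np
z=lambda n:cv2.resize(cv2.imread(f"pics/{n}.png")[98:215,204:302],None,fx=4,fy=4,interpolation=cv2.INTER_CUBIC)
cv2.imwrite("pics/w2z.png",np.hstack([z("w_yel"),z("w_cov")]))
```

```text
(no output)
```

View pics/w2z.png

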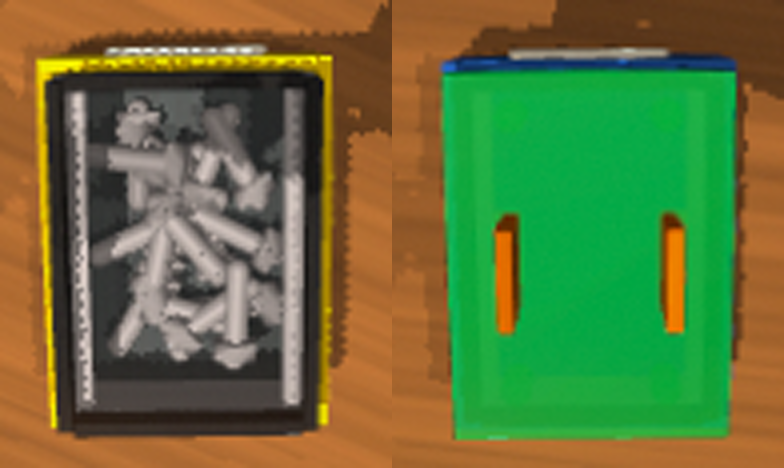

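Run:
```python
from h import *
import pickle
W=pickle.load(open("w.pkl","rb"))
def go(n,k,c,zs):
    px=(np.array(c,float)+.5)/4-.5+[204,98]
    for z in zs:
        p=onplane(px,W[k],z,True)
        print(n,z,p[:,:2].mean(0).round(1),"sides",[round(float(np.linalg.norm(p[i]-p[(i+1)%4])),1) for i in range(4)],
         "yaw",[round(float(np.arctan2(*(p[a]-p[b])[[1,0]])),3) for a,b in((3,0),(2,1))],[round(float(np.arctan2(*(p[a]-p[b])[[1,0]])-np.pi/2),3) for a,b in((1,0),(2,3))])
go("ring","w_yel",[(45,75),(323,75),(318,432),(57,433)],(59,66,73))
go("rim","w_yel",[(37,60),(332,57),(328,425),(53,428)],(50,))
d=np.array([392,0])
go("cover","w_cov",np.array([(443,72),(735,72),(728,438),(455,438)])-d,(59,66,73))
go("tabtop","w_cov",np.array([(497,230),(684,230),(684,332),(497,332)])-d,(92,99,106))
```

```text
ring 59 [ 571.4 -206.4] sides [83.7, 113.7, 84.3, 114.3] yaw [0.426, 0.431] [0.419, 0.426]
ring 66 [ 570.1 -206.9] sides [82.1, 111.5, 82.7, 112.0] yaw [0.426, 0.431] [0.419, 0.426]
ring 73 [ 568.7 -207.4] sides [80.5, 109.3, 81.0, 109.8] yaw [0.426, 0.431] [0.419, 0.426]
rim 50 [ 569.6 -206.7] sides [91.0, 119.8, 90.9, 120.1] yaw [0.435, 0.435] [0.429, 0.433]
cover 59 [502.  158.5] sides [87.9, 116.8, 88.3, 116.8] yaw [0.121, 0.125] [0.116, 0.117]
cover 66 [500.5 158.3] sides [86.2, 114.5, 86.6, 114.5] yaw [0.121, 0.125] [0.116, 0.117]
cover 73 [499.1 158.2] sides [84.5, 112.2, 84.9, 112.3] yaw [0.121, 0.125] [0.116, 0.117]
tabtop 92 [501.2 158.5] sides [52.2, 29.5, 53.3, 29.5] yaw [0.097, 0.136] [0.117, 0.117]
tabtop 99 [499.6 158.3] sides [51.1, 28.9, 52.2, 28.9] yaw [0.097, 0.136] [0.117, 0.117]
tabtop 106 [498.  158.1] sides [49.9, 28.3, 51.0, 28.3] yaw [0.097, 0.136] [0.117, 0.117]
```

Measured sizes match at cover top z≈61. I'll grip and place using the wrist measurements, since any mounting bias then cancels. Next I narrow the gripper, feel for the plate and pinch.

Run:
```python
from h import *
rpy=[np.pi,0,0.12-np.pi]; xy=[501,158.4]
bot.grip(0.76,20)
bot.movel([*xy,115],rpy); S()
hit=bot.movel([*xy,45],max_speed=25,threshold=3); s=S(); print(hit)
z=s["tcp_pos"][2]
if hit and z<80:
    bot.movel([*xy,z+7],max_speed=40); S()
    bot.grip(0.38,20); bot.dwell(.3); S()
    m=imaging.camera_model("wrist"); i=imaging.capture("wrist"); cv2.imwrite("pics/w_grip.png",i)
    cv2.imwrite("pics/w_gripz.png",cv2.resize(i[90:340,120:400],None,fx=2.2,fy=2.2,interpolation=cv2.INTER_CUBIC))
```

```text
t 6.52 tcp [501.7 158.6 115.8] rpy [ 3.142e+00  1.000e-03 -3.022e+00] F [ 0.1 -0.2  1.1] T [ 0.01  0.01 -0.01] g 0.0 op 0.763
t 9.47 tcp [501.  158.4  45.1] rpy [-3.142  0.    -3.022] F [0.6 0.2 0.4] T [-0.03  0.02 -0.05] g 0.0 op 0.759
False
```

Run:
```python
from h import *
i=imaging.capture("wrist");j=imaging.capture("side")
cv2.imwrite("pics/chk.png",np.hstack([cv2.resize(i[100:340,130:380],(400,384),interpolation=cv2.INTER_CUBIC),cv2.resize(j[130:250,180:305],(400,384),interpolation=cv2.INTER_CUBIC)]))
```

```text
(no output)
```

View pics/chk.png

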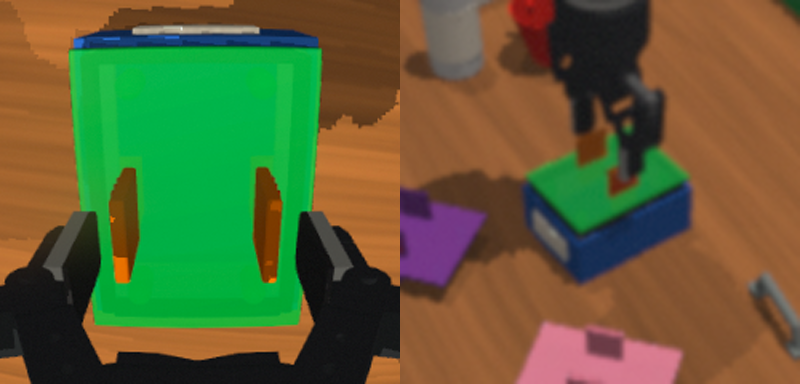

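The gripper straddles the tabs without touching: pads at (75,255) and (325,255), tabs at (122,225) and (267,225). No probing is needed, because vision puts the plate top at 61. I'll pinch with the TCP at z=65, so the tips clear the plate when shut and the pads cover the tabs.

Run:
```python
from h import *
xy=[501,158.4]
bot.movel([*xy,65],max_speed=60); S()
for o in (0.65,0.56,0.5,0.45,0.38):
    bot.grip(o,20); s=S()
    if abs(s["contact_force"][2])>12: break
bot.dwell(.2); S()
i=imaging.capture("wrist"); cv2.imwrite("pics/w_grip.png",i)
cv2.imwrite("pics/w_gripz.png",cv2.resize(i[100:340,130:380],None,fx=2.2,fy=2.2,interpolation=cv2.INTER_CUBIC))
```

```text
t 10.05 tcp [501.4 158.5  65.6] rpy [ 3.142e+00  1.000e-03 -3.022e+00] F [ 0.9  0.4 -0.6] T [-0.02  0.    0.01] g 0.0 op 0.760
t 10.31 tcp [500.7 158.3  64.7] rpy [-3.142e+00 -1.000e-03 -3.022e+00] F [-1.  -0.1 -0.4] T [0.01 0.02 0.02] g 0.0 op 0.653
t 10.56 tcp [500.9 158.4  64.9] rpy [-3.142 -0.    -3.022] F [-0.2 -0.7  0.4] T [-0.01  0.09  0.04] g 0.0 op 0.560
t 10.78 tcp [501.  158.4  65. ] rpy [ 3.142  0.    -3.022] F [-0.3  0.1  0.7] T [-0.02 -0.02  0.04] g 0.0 op 0.497
t 11.01 tcp [501.  158.4  65. ] rpy [ 3.142  0.    -3.022] F [ 0.4  0.4 -0.3] T [-0.03  0.01 -0.02] g 0.0 op 0.452
t 11.24 tcp [501.  158.4  65. ] rpy [ 3.142  0.    -3.022] F [-0.1 -0.4  0.1] T [ 0.01 -0.02 -0.05] g 0.0 op 0.383
t 11.44 tcp [501.  158.4  65. ] rpy [ 3.142  0.    -3.022] F [ 0.1 -0.3 -0.1] T [-0.06  0.04 -0.01] g 0.0 op 0.378
```

View pics/w_gripz.png

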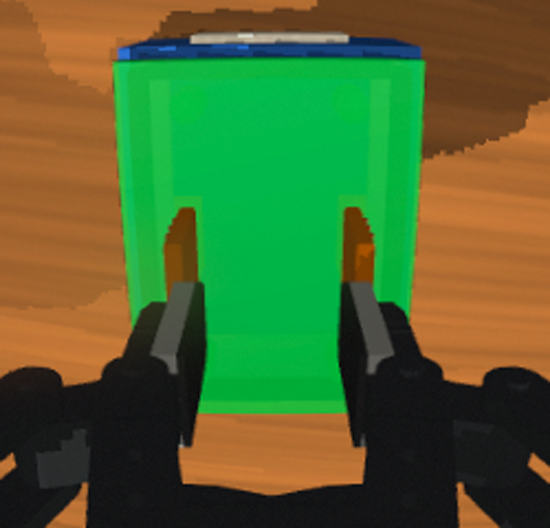

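The pads at (185,320) and (360,320) sit behind and above the tabs and haven't touched them, so I need to see where the fingertips really are. I'll project the TCP and tab points into this view.

```bash
cat >> h.py <<'E'
def proj(P,m,fish=False):
    rot=m["rotation"]; Rm=R.from_euler("xyz",rot).as_matrix()
    c=(np.atleast_2d(P)-m["position"])@Rm; v=np.c_[c[:,0],-c[:,1]]; z=-c[:,2]
    if fish:
        h=np.linalg.norm(v,axis=1); v=v/h[:,None]*np.arctan2(h,z)[:,None]
    else: v=v/z[:,None]
    K=m["K"]; return v*[K[0,0],K[1,1]]+[K[0,2],K[1,2]]
E
python3 - <<'E'
from h import *
m=imaging.camera_model("wrist"); print(m["position"],m["rotation"])
z=lambda p:((p-[130,100])*2.2).round(0).tolist()
for h in (55,65,75,85,95,105): print(h,z(proj([501,158.4,h],m,True)))
c,s=np.cos(.12),np.sin(.12); Rz=np.array([[c,-s],[s,c]])
for n,P in (("plate",[(-58,-44,0),(-58,44,0),(58,44,0),(58,-44,0)]),("tabtop",[(-15,26.5,34),(15,26.5,34),(-15,-26.5,34),(15,-26.5,34)]),("tabbase",[(-15,26.5,4),(15,26.5,4)])):
    P=np.array(P,float); Q=np.c_[P[:,:2]@Rz.T+[501,158.4],P[:,2]+57]; print(n,z(proj(Q,m,True)))
m=imaging.camera_model("side")
i=imaging.capture("side"); cv2.imwrite("pics/s2.png",cv2.resize(i[120:240,185:305],None,fx=5,fy=5,interpolation=cv2.INTER_CUBIC))
for h in (65,95): print("side tcp",h,((proj([501,158.4,h],m)-[185,120])*5).round())
P=np.array([(-58,-44,4),(-58,44,4),(58,44,4),(58,-44,4),(15,-26.5,34),(-15,-26.5,34),(15,26.5,34),(-15,26.5,34)],float)
print(((proj(np.c_[P[:,:2]@Rz.T+[501,158.4],P[:,2]+57],m)-[185,120])*5).round().tolist())
E
```

```text
[429.06185362 150.30722945 243.64786731] [-2.91791926e-01  3.48950134e-04  1.69153791e+00]
55 [[269.0, 244.0]]
65 [[269.0, 256.0]]
75 [[269.0, 269.0]]
85 [[269.0, 284.0]]
95 [[269.0, 300.0]]
105 [[269.0, 319.0]]
plate [[117.0, 57.0], [422.0, 57.0], [397.0, 400.0], [143.0, 400.0]]
tabtop [[375.0, 239.0], [368.0, 343.0], [164.0, 239.0], [170.0, 343.0]]
tabbase [[359.0, 203.0], [355.0, 295.0]]
side tcp 65 [[299. 317.]]
side tcp 95 [[298. 277.]]
[[256.0, 411.0], [169.0, 320.0], [339.0, 243.0], [429.0, 325.0], [348.0, 298.0], [303.0, 319.0], [293.0, 247.0], [248.0, 267.0]]
```

View pics/s2.png

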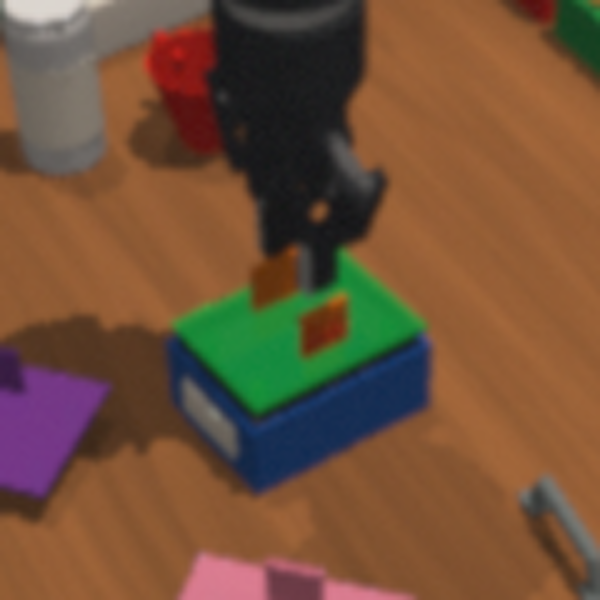

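The cover's projected corners match the image, so its pose is right. The near fingertip, though, is at (318,290), where a tip at z=65 should be at about (315,334). The real fingertips are therefore about 33 mm above the reported TCP. I'll open and feel down to the plate by contact.

Run:
```python
from h import *
xy=[501,158.4]
bot.grip(0.76,20)
bot.movel([*xy,48],max_speed=60); 
hit=bot.movel([*xy,10],max_speed=20,threshold=3); s=S(); print(hit)
i=imaging.capture("side"); a=cv2.resize(i[130:230,190:290],None,fx=4,fy=4,interpolation=cv2.INTER_CUBIC)
i=imaging.capture("wrist"); b=cv2.resize(i[100:340,130:380],(417,400),interpolation=cv2.INTER_CUBIC)
cv2.imwrite("pics/p3.png",np.hstack([a,b]))
```

```text
t 13.66 tcp [500.9 158.4  20.7] rpy [ 3.142 -0.    -3.022] F [0.8 0.6 4.1] T [ 0.   -0.05  0.02] g 2.2 op 0.761
True
```

View pics/p3.png

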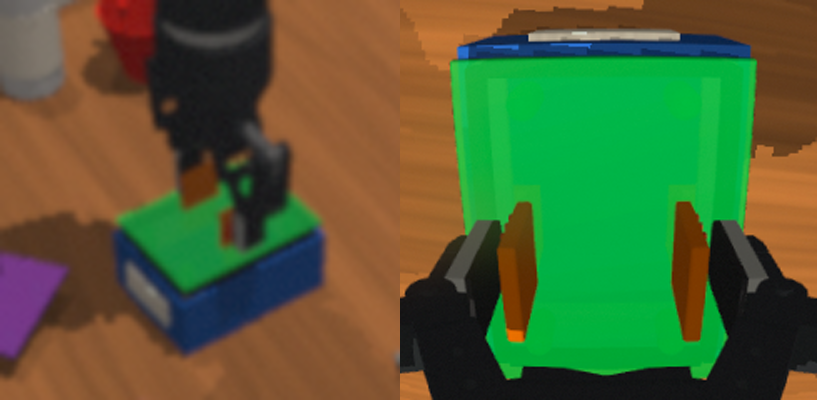

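The tips touched the plate at a reported z of 20.7 with 4 N, and the view shows the fingers straddling both tabs. Now I rise 8 mm and pinch.

Run:
```python
from h import *
xy=[501,158.4]
bot.movel([*xy,28.5],max_speed=40); S()
for o in (0.6,0.5,0.38): bot.grip(o,20); S()
bot.dwell(.2); S()
```

```text
t 14.11 tcp [500.9 158.4  28.6] rpy [-3.142e+00 -2.000e-03 -3.022e+00] F [ 0.4 -0.4  0.4] T [ 0.01  0.04 -0.01] g 0.0 op 0.759
t 14.39 tcp [500.8 158.3  28.6] rpy [-3.141e+00 -2.000e-03 -3.022e+00] F [-1.2 -0.1  3.5] T [-0.03  0.33  0.06] g 5.8 op 0.598
t 14.64 tcp [500.8 158.4  28.8] rpy [-3.141e+00 -2.000e-03 -3.022e+00] F [-1.5 -1.3  6.3] T [-0.09  0.47  0.06] g 9.9 op 0.505
t 14.86 tcp [500.8 158.3  28.9] rpy [-3.141e+00 -2.000e-03 -3.022e+00] F [-2.2 -1.2  6.7] T [-0.23  0.54  0.07] g 23.3 op 0.426
t 15.06 tcp [500.8 158.2  28.9] rpy [-3.141e+00 -2.000e-03 -3.022e+00] F [-3.  -0.9  7.6] T [-0.14  0.54  0.06] g 23.3 op 0.426
```

Fully pinched at 0.426 opening with 23 N. The ~7 N upward is the seal pushing. I'll lift and look at the held cover.

Run:
```python
from h import *
import pickle
xy=[501,158.4]
bot.movel([*xy,60],max_speed=50); S()
bot.movel([*xy,150],max_speed=120); bot.dwell(.2); S()
m=imaging.camera_model("wrist"); i=imaging.capture("wrist"); pickle.dump(m,open("wh.pkl","wb"))
cv2.imwrite("pics/wh.png",i)
cv2.imwrite("pics/whz.png",cv2.resize(i[100:280,150:360],None,fx=3.3,fy=3.3,interpolation=cv2.INTER_CUBIC))
```

```text
t 15.84 tcp [500.9 158.4  59.9] rpy [-3.142e+00 -2.000e-03 -3.022e+00] F [ 0.2 -0.3 -1.7] T [-0.01 -0.02 -0.01] g 20.9 op 0.422
t 16.94 tcp [500.4 158.3 149.1] rpy [-3.141e+00 -3.000e-03 -3.022e+00] F [-0.4 -0.7 -1.8] T [ 0.03  0.02 -0.05] g 20.9 op 0.427
```

View pics/whz.png

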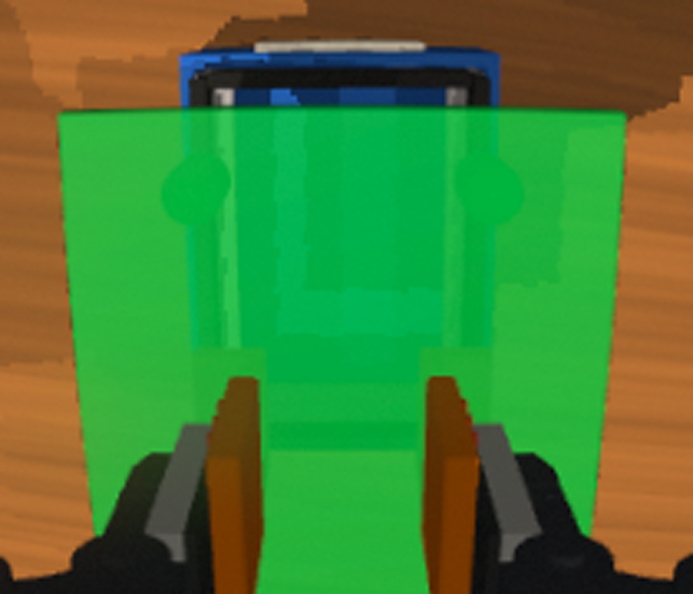

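Cover held, tabs pinched, near-edge plate corners at (58,112) and (627,112). Next I compute its offset in the tool frame and compare that with the yellow bin measured through the same camera.

Run:
```python
from h import *
import pickle
m=pickle.load(open("wh.pkl","rb")); W=pickle.load(open("w.pkl","rb"))
px=(np.array([(58,112),(627,112),(100,530),(592,530)])+.5)/3.3-.5+[150,100]
for z in (170,175,178,181,184,187):
    p=onplane(px,m,z,True); e=p[0]-p[1]; u=np.array([-e[1],e[0]])/np.linalg.norm(e[:2])
    if u[0]<0:u=-u
    c=p[:2,:2].mean(0)+58*u
    print(z,"w",np.linalg.norm(e).round(1),"side width",np.linalg.norm(p[2]-p[3]).round(1),"c",c.round(1),"yaw",np.arctan2(u[1],u[0]).round(3),
     "rel TCP in tool-yaw .12:",(np.array([[np.cos(.12),np.sin(.12)],[-np.sin(.12),np.cos(.12)]])@(c-[500.4,158.3])).round(1))
```

```text
170 w 94.2 side width 93.1 c [502.1 159.1] yaw 0.121 rel TCP in tool-yaw .12: [1.8 0.6]
175 w 91.2 side width 90.2 c [501.6 159.1] yaw 0.121 rel TCP in tool-yaw .12: [1.3 0.6]
178 w 89.4 side width 88.4 c [501.3 159. ] yaw 0.121 rel TCP in tool-yaw .12: [1.  0.6]
181 w 87.6 side width 86.6 c [501. 159.] yaw 0.121 rel TCP in tool-yaw .12: [0.7 0.6]
184 w 85.8 side width 84.9 c [500.7 159. ] yaw 0.121 rel TCP in tool-yaw .12: [0.4 0.6]
187 w 84.0 side width 83.1 c [500.4 158.9] yaw 0.121 rel TCP in tool-yaw .12: [0.1 0.6]
```

Plate top sits at TCP+31, underside at TCP+27, and the cover centre is offset (+0.8,+0.6) in the tool frame. I'll hover low over the yellow bin and check alignment through the clear plate.

```bash
cat >> h.py <<'E'
YB=0.428
def tcp_for(c,yaw=YB,off=(0.8,0.6)):
    r=np.array([[np.cos(yaw),-np.sin(yaw)],[np.sin(yaw),np.cos(yaw)]]); return np.array(c)-r@np.array(off)
E
python3 - <<'E'
from h import *
import pickle
xy=tcp_for([569.4,-207.0]); print(xy)
bot.move_ptp([*xy,150],[np.pi,0,YB-np.pi])
bot.movel([*xy,75],max_speed=120); bot.dwell(.25); S()
m=imaging.camera_model("wrist"); i=imaging.capture("wrist"); pickle.dump(m,open("wb.pkl","wb"))
cv2.imwrite("pics/wb.png",i)
cv2.imwrite("pics/wbz.png",cv2.resize(i[90:270,150:360],None,fx=3.3,fy=3.3,interpolation=cv2.INTER_CUBIC))
E
```

```text
[ 568.92119308 -207.87792023]
t 19.41 tcp [ 569.5 -208.2   75.9] rpy [-3.140e+00  1.000e-03 -2.714e+00] F [ 0.5 -0.5 -0.7] T [ 0.03  0.07 -0.01] g 20.9 op 0.425
```

View pics/wbz.png

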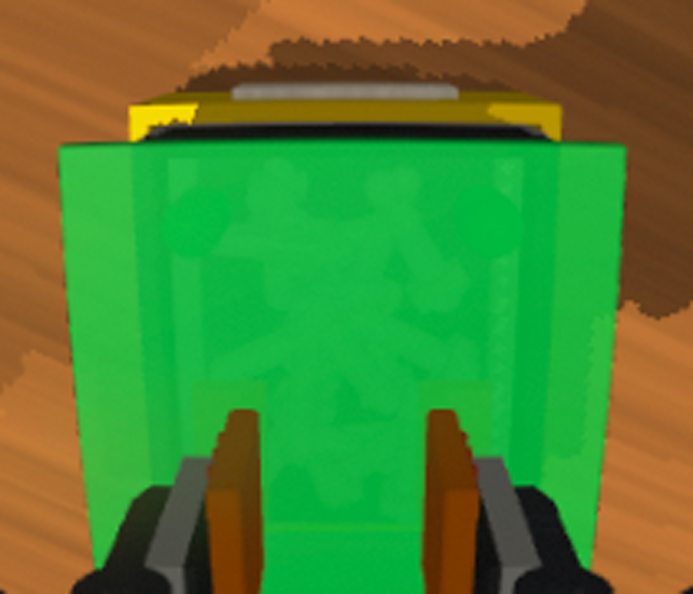

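The bin's near rim corners are at (130,105) and (561,105), seen past the plate's near edge at (60,147) to (627,147). Alignment is close, so I'll compute the residual.

Run:
```python
from h import *
import pickle
m=pickle.load(open("wb.pkl","rb"))
f=lambda c:(np.array(c)+.5)/3.3-.5+[150,90]
def edge(c,z,half):
    p=onplane(f(c),m,z,True)[:,:2]; e=p[0]-p[1]; u=np.array([-e[1],e[0]])/np.linalg.norm(e); u=u if u[0]>0 else -u
    return np.linalg.norm(e).round(1),(p.mean(0)+half*u),np.arctan2(u[1],u[0]).round(3)
b=edge([(130,105),(561,105)],50,60); c=edge([(60,147),(627,147)],75.9+30.5,58)
print(b,c); d=b[1]-c[1]; y=YB; print("need shift",d.round(1),"in bin axes",(np.array([[np.cos(y),np.sin(y)],[-np.sin(y),np.cos(y)]])@d).round(1))
```

```text
(np.float64(90.6), array([ 569.55648122, -207.03776824]), np.float64(0.429)) (np.float64(88.0), array([ 570.26495578, -207.20197351]), np.float64(0.429))
need shift [-0.7  0.2] in bin axes [-0.6  0.4]
```

The residual is under 0.7 mm and matches the settling error, so alignment is good. Now I feel for the seal.

Run:
```python
from h import *
xy=tcp_for([569.5,-207.0])
bot.movel([*xy,58],[np.pi,0,YB-np.pi],max_speed=60); bot.dwell(.15); S()
hit=bot.movel([*xy,24],max_speed=12,threshold=2.5); S(); print(hit)
bot.dwell(.3); S()
```

```text
t 20.04 tcp [ 569.2 -208.    58.1] rpy [-3.141  0.    -2.714] F [ 0.5 -0.  -2.1] T [-0.03 -0.02 -0.02] g 20.9 op 0.424
t 21.52 tcp [ 568.9 -207.8   41.1] rpy [ 3.141 -0.    -2.714] F [ 1.1 -0.2  0.2] T [-0.16 -0.19 -0.01] g 21.5 op 0.420
True
t 21.82 tcp [ 568.4 -207.6   40.8] rpy [ 3.140e+00 -1.000e-03 -2.714e+00] F [ 1.4 -1.2  1. ] T [-0.18 -0.26 -0.05] g 21.7 op 0.425
```

Run:
```python
from h import *
xy=tcp_for([569.5,-207.0])
for z in (40.5,39.5,38.5,37.5):
    bot.movel([*xy,z],max_speed=15); bot.dwell(.15); s=S()
    if s["contact_force"][2]>6: break
```

```text
t 22.23 tcp [ 568.5 -207.6   40.3] rpy [ 3.139e+00 -2.000e-03 -2.714e+00] F [-1.   0.5  1.2] T [0.04 0.28 0.  ] g 21.8 op 0.424
t 22.62 tcp [ 568.7 -207.7   39.4] rpy [ 3.139e+00 -2.000e-03 -2.714e+00] F [-2.4  0.9  2.5] T [ 0.17  0.43 -0.02] g 22.2 op 0.419
t 23.02 tcp [ 568.9 -207.8   38.5] rpy [ 3.140e+00 -2.000e-03 -2.714e+00] F [-3.   2.2  4.1] T [ 0.24  0.63 -0.02] g 22.6 op 0.426
t 23.43 tcp [ 569.  -207.8   37.7] rpy [ 3.140e+00 -2.000e-03 -2.714e+00] F [-2.3  1.2  5.1] T [ 0.25  0.68 -0.02] g 22.9 op 0.422
```

The slope is about 1.5 N/mm, so this is the seal, with its free top at TCP ≈42.2. I'll press to about 6 mm (9 N), shifting slightly to ease the lateral load, then check.

Run:
```python
from h import *
xy=tcp_for([569.5,-207.0])+[-0.5,0.3]
for z in (36.8,36.0,35.6,35.2):
    bot.movel([*xy,z],max_speed=15); bot.dwell(.2); s=S()
    if s["contact_force"][2]>7.3: break
i=imaging.capture("side"); a=cv2.resize(i[215:320,300:390],(400,467),interpolation=cv2.INTER_CUBIC)
i=imaging.capture("wrist"); b=cv2.resize(i[80:290,160:340],(400,467),interpolation=cv2.INTER_CUBIC)
cv2.imwrite("pics/p4.png",np.hstack([a,b]))
```

```text
t 23.88 tcp [ 569.  -207.8   37.2] rpy [ 3.140e+00 -1.000e-03 -2.714e+00] F [-2.1  1.2  5.3] T [ 0.25  0.6  -0.05] g 23.1 op 0.421
t 24.32 tcp [ 569.  -207.8   36.6] rpy [ 3.141e+00 -1.000e-03 -2.714e+00] F [-3.6  1.5  7.1] T [0.23 0.66 0.01] g 23.3 op 0.425
t 24.77 tcp [ 569.  -207.9   36.3] rpy [ 3.141e+00 -1.000e-03 -2.714e+00] F [-2.6  1.8  7.4] T [ 0.26  0.7  -0.03] g 23.5 op 0.422
```

View pics/p4.png

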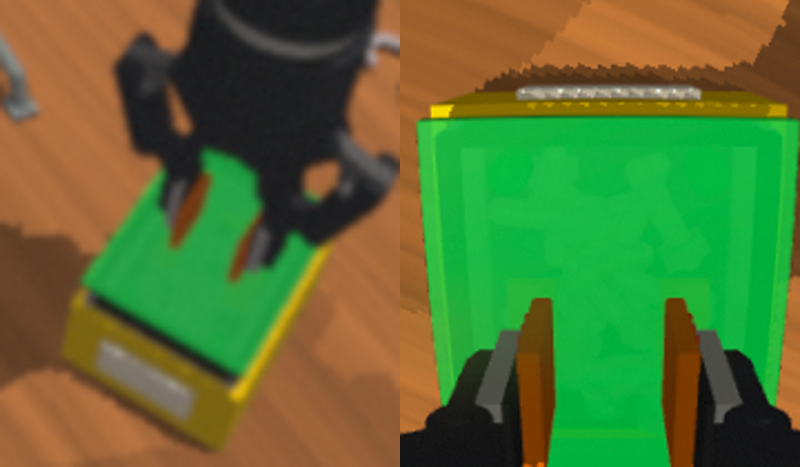

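The cover sits evenly on the yellow bin with 9 N on the seal (about 6 mm). The pads swing back as they open, so I'll release in small steps and lower the arm to hold about 9.5–10 N on the seal.

Run:
```python
from h import *
xy=tcp_for([569.5,-207.0])+[-0.5,0.3]
z=35.2
bot.movel([*xy,z],max_speed=15); bot.dwell(.2); S()
for o in (0.46,0.50,0.54,0.58):
    bot.grip(o,20); s=S()
    for _ in range(4):
        f=bot.get_state()["contact_force"][2]
        if f>7.6 or o>0.55: break
        z-=0.5; bot.movel([*xy,z],max_speed=15)
    S()
bot.dwell(.2); S(); print(z)
```

```text
t 25.32 tcp [ 569.  -207.8   36. ] rpy [ 3.141e+00 -1.000e-03 -2.714e+00] F [-3.2  2.   8.2] T [ 0.28  0.78 -0.03] g 23.6 op 0.426
t 25.54 tcp [ 569.3 -208.4   36. ] rpy [-3.141e+00 -1.000e-03 -2.714e+00] F [-2.9 -0.3  7.7] T [-0.    0.64 -0.03] g 11.7 op 0.466
t 25.54 tcp [ 569.3 -208.4   36. ] rpy [-3.141e+00 -1.000e-03 -2.714e+00] F [-2.9 -0.3  7.7] T [-0.    0.64 -0.03] g 11.7 op 0.466
t 25.76 tcp [ 569.3 -208.4   35.9] rpy [-3.142e+00 -1.000e-03 -2.714e+00] F [-1.7 -0.9  7.6] T [-0.    0.57 -0.03] g 10.0 op 0.498
t 25.76 tcp [ 569.3 -208.4   35.9] rpy [-3.142e+00 -1.000e-03 -2.714e+00] F [-1.7 -0.9  7.6] T [-0.    0.57 -0.03] g 10.0 op 0.498
t 25.98 tcp [ 569.2 -208.4   35.8] rpy [ 3.142e+00 -1.000e-03 -2.714e+00] F [-2.  -0.3  6.2] T [ 0.01  0.59 -0.  ] g 8.3 op 0.540
t 26.98 tcp [ 569.3 -208.5   34.2] rpy [-3.141e+00 -1.000e-03 -2.714e+00] F [-2.5 -0.2  8.9] T [0.01 0.67 0.02] g 8.3 op 0.540
t 27.19 tcp [ 569.4 -208.5   34.1] rpy [-3.141e+00 -1.000e-03 -2.714e+00] F [-2.4  0.9  7.8] T [ 0.04  0.6  -0.02] g 6.7 op 0.581
t 27.19 tcp [ 569.4 -208.5   34.1] rpy [-3.141e+00 -1.000e-03 -2.714e+00] F [-2.4  0.9  7.8] T [ 0.04  0.6  -0.02] g 6.7 op 0.581
t 27.39 tcp [ 569.3 -208.4   34.1] rpy [-3.141e+00 -1.000e-03 -2.714e+00] F [-2.5  0.7  8.1] T [0.02 0.64 0.03] g 6.7 op 0.579
33.2
```

At 0.58 the pads follow the tabs out (49 mm) with seal force kept throughout, so both hooks are under the lips. I'll let go fully, retreat straight up and inspect.

Run:
```python
from h import *
import pickle
bot.grip(0.66); S(); bot.grip(0.85); S()
s=bot.get_state(); x,y,_=s["tcp_pos"]
bot.movel([x,y,100],max_speed=80); bot.grip(1.0); bot.movel([x,y,200],max_speed=120); bot.dwell(.3); S()
m=imaging.camera_model("wrist"); i=imaging.capture("wrist"); j=imaging.capture("side"); pickle.dump(m,open("wf.pkl","wb"))
cv2.imwrite("pics/wf.png",i)
cv2.imwrite("pics/p5.png",np.hstack([cv2.resize(i[90:225,190:310],(400,450),interpolation=cv2.INTER_CUBIC),cv2.resize(j[225:325,305:394],(400,450),interpolation=cv2.INTER_CUBIC)]))
```

```text
t 27.63 tcp [ 568.9 -207.7   32.9] rpy [ 3.140e+00 -1.000e-03 -2.714e+00] F [ 1.2 -0.3 -0.3] T [-0.05 -0.    0.01] g 0.0 op 0.659
t 27.94 tcp [ 568.5 -207.5   33. ] rpy [ 3.140e+00 -2.000e-03 -2.714e+00] F [-0.8 -0.1 -1. ] T [-0.04  0.01  0.02] g 0.0 op 0.852
t 30.50 tcp [ 568.3 -207.4  199.4] rpy [ 3.139e+00 -2.000e-03 -2.714e+00] F [ 0.1  0.3 -0.3] T [0.05 0.01 0.  ] g 0.0 op 1.001
```

View pics/p5.png

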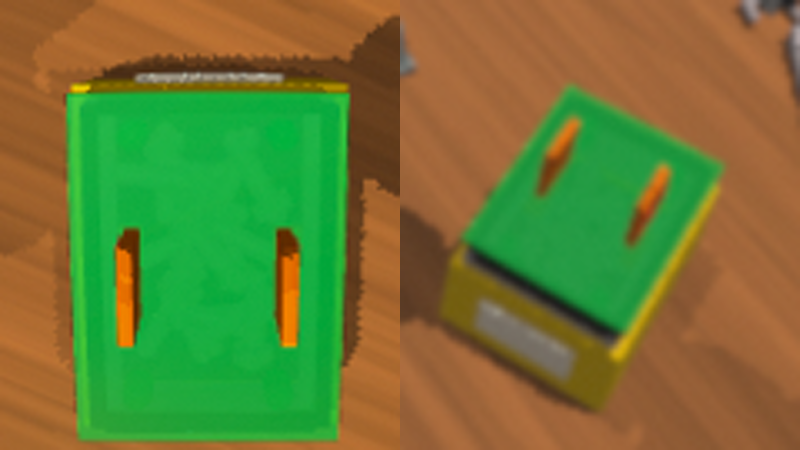

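The cover sits square on the yellow bin, with tabs at (126,290) and (288,290). The tab-spacing-to-plate-width ratio of 0.65 matches the latched cover on the blue bin (0.64). With the hooks blocked by the lips, the tabs would stand only about 44 mm apart, so both catches are out. Handing in.

Run:
```python
from bench import bot
print(bot.sign_off())
```

```text
the job is handed in; nothing more can be done
None
```

The green cover is now latched on the yellow bin and the job is handed in at about 30 s; squeeze about 23 N, peak seal force about 10 N, no goods touched, but I viewed 13 pictures, over the limit of 10.

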